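# Crank the gel caster shut on its tray

## Task

Two hand-cranked gel casters stand on the bench; one has a whitish gel tray lying in its channel, the other is empty. Turn the crank of the one with the tray clockwise, seen from above, until it comes to its stop, so that its pusher has slid the tray fully home against the end wall, then let go. Leave the empty caster's crank as it is.

Things in the scene. Friction and masses are not known exactly. Their poses are not given: they have to be found in the camera images.
- crank (a joint): Angle (rad) of the hand crank (vertical axis) of the caster that holds the tray; grows clockwise seen from above. 0 = pusher fully back, 8.4 = hard stop, tray home. Starts at 0 to 1.8, so it needs 6.6 to 8.4 rad, more than one full turn. Takes about 1.2 N at the grip and stays where it is left. Each rad drives the pusher 2.86 mm along the channel; it meets the tray part of the way.
- crank_knob (a point): Upright white round grip of that crank: 23 mm diameter, 73 to 118 mm above the bench; this point is on its axis, 97 mm above the bench. It stands 50 mm from the crank's axis at the end of a flat steel arm 18 mm wide whose top is at 69 mm. It spins freely on its pin, so a gripper can hold it and go round without turning itself. All else on the caster is below 73 mm.
- caster_pivot (a point): Point on the crank's axis, 97 mm above the bench, on the caster with the tray: fixed dark grey base 240 x 112 x 12 mm, light grey gearbox 66 x 76 mm, 56 mm high, under the crank. +x runs along the channel to the end wall, z up. The pusher (78 mm wide, 46 mm high) has its face 55 mm from the axis at crank 0; the end wall's inner face (52 mm high) is 164.5 mm from the axis.
- tray: The whitish acrylic gel tray with two thin black lines across its floor, loose in the channel of that caster: floor 85 (along the channel) x 76 mm, two side walls 27 mm high, open ends, about 180 g. Origin at the centre of its underside; x along the channel. Home against the end wall, its origin is 122 mm from the crank's axis.
- spare_crank_knob (a point): The same point on the grip of the other, identical caster, which has no tray in it. To be left alone.
Things that resemble listed ones, but are neither listed nor needed, are in the scene too. Leave any green or purple look-alike of the tray alone.

How it is judged:
By the outcome, as a careful person would: the job done as asked, in the order asked, and still so for the second after the job is handed in, with the robot touching nothing.
It also fails if it takes over 51 s, if anything falls off the work surface, if the arm or the gripper's body presses on something with over 40 N, if the wrist force passes 120 N, or if a joint passes its speed limit or range.

## Robot

A 6-joint arm with a two-finger parallel gripper is mounted at the origin on the work surface. World frame = base frame: x ahead of the robot, y to its left, z up, the work surface at z = 0. Lengths are in mm, angles in rad, forces in N, time in s.
With the tool pointing down it reaches from about 350 to 975 mm from the base axis. Payload 7.1 kg.
Tool frame: the origin (TCP) lies at the very end of the fingers, on their centre line; the grasp point (between the pads) lies 19 mm behind it (ctrl.grasp_offset is the distance from the TCP to the grasp point, in mm); z points along the fingers, y is the line along which they close (so a half turn about z gives the same grasp; the last joint's range is limited). The gripper opens to 88 mm and grips with 3 to 60 N. Pads are 20 mm wide; open, the fingers measure 115 mm over their backs; the gripper's body (75 mm by 178 mm) begins 61 mm behind the grasp point.
Start: joints at [-1.324, 0.423, 1.63, -0, 1.089, -0.019], TCP at [164.194, -603.03, 222.675] pointing down, gripper open.
Joint ranges: [-3, 3], [-0.9, 2.11], [0.09, 2.58], [-1.31, 4.45], [0.11, 2.69], [-2.54, 2.54]. Speed limits (rad/s): [2.39, 2.39, 3.01, 3.14, 3.14, 3.14].

## Interface

Orientations are given as a rotation vector (axis times angle).
In Python, from workcell import ctrl, viewer, ticket, models gives the robot as it stands.
- The arm moves only by the tool play_rows, never from a script. Its arguments are lists of equal length, an entry for each row: "dp": the shift along the world's x, y, z in mm, a list of three; "yaw": the turn about the world's z in degrees. In form: {"dp": [[tx, ty, tz], ...], "yaw": [yaw, ...]}. A call has 1 to 8 rows; each row shifts and turns the commanded pose from where the row before left it; what a row does not reach is not made up. A row lasts 1/12 s, in which the tool goes at most 41.7 mm and 7.16 degrees, less where a joint would pass 70% of its speed; a pose out of reach is approached as far as the arm can. A call is refused whole if a number of a shift passes 41.7 or a number of a turn 7.16, either way. A call with a gripper value outside its range is refused whole. "gripper" is the closure, from 0 (fully open) to 1 (shut), set as the call begins (left out, the last holds). The fingers move at their own pace and stop on an object; the grip force is fixed at half the most. Time passes only in rows, so rows that do not move let the fingers close. It gives the time, the measured TCP pose, the force, the opening and the grip force at its end, in the units of the state.
- ctrl.get_obs(): the state, without advancing time (a new reading comes with each control period).
- viewer.get_image(name): name is "side" or "top"; returns a dict with "pixels" (400x640x3 uint8, red, green, blue), "range_z" (400x640 float32, mm along the optical axis (not along the pixel's ray), 0 where there is no reading), "fx", "fy", "cx", "cy" (pixels), "T" (4x4, takes a point from camera to world coordinates). Camera axes: x right, y up, looking along -z (the intrinsics and any distortion apply to the point x, -y, -z); pixel columns grow to the right and rows downward; lengths in mm; the calibration is good to about 2 mm. A picture is of the moment at which its call begins.
- ticket.close_job(): hands the job in; it is judged then, once.
Trained networks look in a picture, given as the dict that the camera call returned (one of the last four; its "shot" number tells which), for a name from the list of things; names that differ only in an ending like _2 or _b are one class to them, and where a whole thing is asked for, a point or a joint stands for the part that bears it (a point fixed in the world has none). Each returns a list of dicts, best first, with "conf" (0 to 1); they miss things now and then, are a little off and sometimes report something else, mostly with a low value. They report only what shows in the picture. A call takes as long as a camera call. They do not tell look-alikes from the thing itself.
- models.look_for(picture, name): "bbox" ([centre column, centre row, width, height] in pixels, round what is visible of it).
- models.landmark_of(picture, name): "location" ([column, row] in pixels: a listed point, or the origin of a listed thing).
The state is a dict: "t": time; "qpos": joint angles; "qvel": joint speeds; "joint_torque": joint torques, N m; "ee_pos": TCP position; "orientation": TCP orientation; "ft_force": force on the tool from outside, world axes, zero at the start; "moment": the same for the moment, N m; "width": finger opening in mm; "grasp_force": force on a finger pad.
Only numpy, scipy, OpenCV 4.12 (cv2) and the standard library are available. Lean on these libraries where they do the work, as an engineer would, in place of code of your own. Each camera call takes 0.05 s, during which the arm holds its last target. There are 200 camera calls.

## Working session

There is one attempt and no reset: what is moved stays moved. The work goes in short steps, Python scripts to look and compute and a tool call to move; the robot and the scene stay as the last step left them, time stands still between calls to the robot, and variables do not carry over. Pictures are saved under pics/ and viewed, at most 10 in all, crops included, and the job is handed in when it is done.

Besides the shell and the picture viewer there is one more tool, called as a command line: name --pt "numbers of a row" for each row, then --argument value for the rest. play_rows: Moves the arm, as the interface text tells. Its arguments: {"type":"object","properties":{"dp":{"type":"array"},"yaw":{"type":"array"},"gripper":{"type":"number"}},"required":["dp","yaw"]}

```bash
mkdir -p pics; cat > h.py <<'E'
import numpy as np, cv2
from workcell import ctrl, viewer, ticket, models
def px2w(im,u,v,z=None):
    d=np.array([(u-im["cx"])/im["fx"],-(v-im["cy"])/im["fy"],-1.0])
    T=np.array(im["T"]);o=T[:3,3];r=T[:3,:3]@d
    if z is None:
        s=float(im["range_z"][int(round(v)),int(round(u))])
    else: s=(z-o[2])/r[2]
    return np.round(o+s*r,1)
def save(im,n,crop=None):
    p=cv2.cvtColor(im["pixels"],cv2.COLOR_RGB2BGR)
    if crop: a,b,c,d=crop;p=cv2.resize(p[b:d,a:c],None,fx=2,fy=2)
    cv2.imwrite("pics/"+n,p)
E
python3 - <<'E'
from h import *
for n in("top","side"):
    im=viewer.get_image(n);save(im,n+"1.png")
    print(n,[k for k in im], np.round(im["T"],2).tolist())
    for k in("crank_knob","caster_pivot","tray"):
        for r in models.landmark_of(im,k):
            u,v=r["location"];print(k,np.round([u,v],1),round(r["conf"],2),px2w(im,u,v,0 if k=="tray" else 97),px2w(im,u,v))
E
```

```text
top ['pixels', 'range_z', 'fx', 'fy', 'cx', 'cy', 'T', 'shot'] [[-0.02, 0.98, -0.19, 362.47], [-1.0, -0.03, -0.0, -66.06], [-0.01, 0.19, 0.98, 1223.28], [0.0, 0.0, 0.0, 1.0]]
crank_knob [391.8 238.8] 0.86 [ 484.3 -220.4   97. ] [ 481.8 -217.2  120.6]
caster_pivot [398.3 216.5] 0.81 [ 533.8 -237.4   97. ] [ 537.5 -241.1   72.4]
tray [458.3 186.7] 0.72 [ 618.4 -402.5    0. ] [ 616.7 -400.3    8.2]
tray [320.3 160.6] 0.68 [693.3 -66.8   0. ] [691.3 -66.8   7.2]
tray [388.1 178. ] 0.61 [ 644.7 -232.2    0. ] [ 640.2 -229.5   19.5]
side ['pixels', 'range_z', 'fx', 'fy', 'cx', 'cy', 'T', 'shot'] [[0.98, 0.11, -0.15, 410.13], [-0.18, 0.58, -0.79, -1048.13], [0.0, 0.8, 0.59, 801.11], [0.0, 0.0, 0.0, 1.0]]
crank_knob [288.4 232. ] 0.95 [ 485.3 -232.9   97. ] [ 484.8 -237.9  101.3]
caster_pivot [308.2 235.3] 0.56 [ 528.  -252.5   97. ] [ 544.7 -139.7   -2.8]
tray [355.4 251.3] 0.82 [ 649.7 -223.4    0. ] [ 644.6 -240.9   17. ]
tray [356.4 209.7] 0.76 [692.5 -61.4   0. ] [691.4 -65.3   3.1]
tray [357.2 305.4] 0.7 [ 612.3 -391.1    0. ] [ 612.  -392.     1.1]
```

View pics/top1.png

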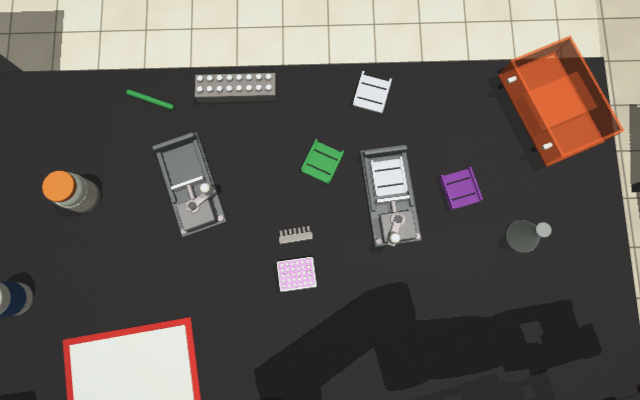

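View pics/side1.png

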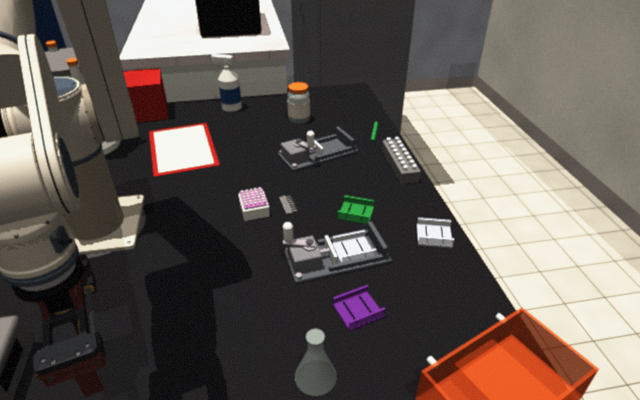

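The tray caster is the right-hand one in the top view: knob about (395,238), pivot (398,217), tray (389,178). The left one, near (190,185), is empty. In the side view its knob is at (288,232). The two knob estimates differ by 12 mm in y, so I'll refine with depth.

```bash
cat >> h.py <<'E'
def cloud(im):
    v,u=np.mgrid[0:400,0:640];s=im["range_z"].astype(float)
    d=np.stack([(u-im["cx"])/im["fx"]*s,-(v-im["cy"])/im["fy"]*s,-s],-1)
    T=np.array(im["T"]);P=d@T[:3,:3].T+T[:3,3];P[s==0]=np.nan
    return P
E
python3 - <<'E'
from h import *
for n in("top","side"):
    im=viewer.get_image(n);P=cloud(im);X,Y,Z=P[...,0],P[...,1],P[...,2]
    near=(np.hypot(X-560,Y+235)<150)
    k=near&(Z>85)&(Z<130);Q=P[k];print(n,"knob",len(Q),np.round(np.median(Q,0),1),np.round(Q.min(0)),np.round(Q.max(0)))
    t=near&(Z>112)&(Z<126);print(" top face",t.sum(),np.round(P[t].mean(0),1))
    b=near&(Z>6)&(Z<130)
    r=cv2.minAreaRect(P[b][:,:2].astype(np.float32));print(" base",b.sum(),r)
    for lo,hi in((8,16),(35,60),(60,80)):
        m=near&(Z>lo)&(Z<hi);print(" ",lo,hi,m.sum(),cv2.minAreaRect(P[m][:,:2].astype(np.float32)))
    if n=="top": save(im,"top2.png",(330,130,450,260))
    else: save(im,"side2.png",(260,200,410,290))
    for r in models.landmark_of(im,"crank_knob")+models.landmark_of(im,"spare_crank_knob"): print(r, px2w(im,*r["location"],97))
E
python3 -c "
import cv2
a=cv2.imread('pics/top2.png');b=cv2.imread('pics/side2.png')
a=cv2.resize(a,None,fx=2,fy=2,interpolation=2);cv2.imwrite('pics/top2.png',a)"
```

```text
top knob 104 [ 483.7 -222.1  116.6] [ 474. -234.   85.] [ 495. -213.  122.]
 top face 80 [ 485.2 -223.4  117.5]
 base 4690 ((565.7781372070312, -240.96743774414062), (294.63592529296875, 276.1659240722656), 51.43912124633789)
  8 16 1245 ((586.213134765625, -259.2328186035156), (237.4799346923828, 231.09213256835938), 83.4370346069336)
  35 60 1217 ((597.5184936523438, -231.483642578125), (223.35562133789062, 101.2776107788086), 5.542791843414307)
  60 80 263 ((513.532470703125, -241.30215454101562), (74.8211669921875, 68.9183349609375), 10.058265686035156)
{'location': [393.3, 237.9], 'conf': 0.51} [ 486.2 -223.8   97. ]
{'location': [207.1, 190.5], 'conf': 0.59} [604.1 190.6  97. ]
side knob 136 [ 483.6 -235.3  105.7] [ 473. -242.   85.] [ 495. -218.  118.]
 top face 46 [ 483.9 -230.4  115.2]
 base 4108 ((594.1564331054688, -282.6634521484375), (234.69158935546875, 197.74221801757812), 5.474329948425293)
  8 16 1176 ((594.59765625, -281.98468017578125), (219.22637939453125, 196.05714416503906), 7.249544620513916)
  35 60 1033 ((595.4812622070312, -238.16278076171875), (223.651123046875, 100.28302764892578), 6.533057689666748)
  60 80 222 ((508.32647705078125, -237.6383056640625), (26.102130889892578, 76.8822250366211), 65.38309478759766)
{'location': [356.7, 249.5], 'conf': 0.67} [ 624.8 -318.2   97. ]
{'location': [289.6, 232.2], 'conf': 0.63} [ 487.9 -234.1   97. ]
{'location': [309.6, 234.7], 'conf': 0.5} [ 531.5 -251.    97. ]
{'location': [310.3, 138.3], 'conf': 0.57} [605.6 185.3  97. ]
```

View pics/top2.png

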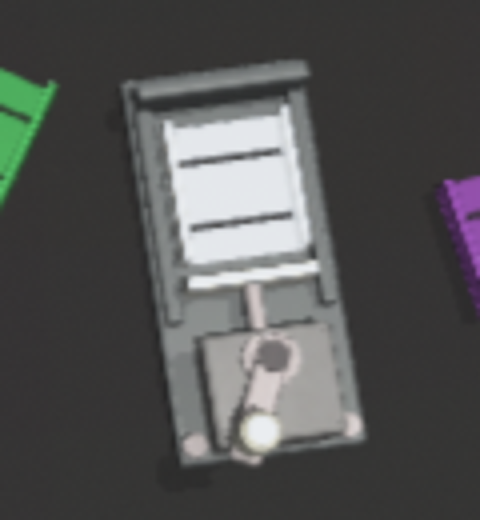

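The crop shows the pale pusher at about (253,275), the dark hub at (273,354) and the white knob top at (260,430). In full-image pixels the hub is at (398.2,218.5) and the knob at (395,237.5).

```bash
python3 - <<'E'
from h import *
im=viewer.get_image("top")
print("hub",px2w(im,398.0,218.3,72),px2w(im,398,218),"knob",px2w(im,394.8,237.3,118),px2w(im,395,237))
P=cloud(im);Z=P[...,2]
m=(np.hypot(P[...,0]-530,P[...,1]+238)<60)&(Z>52)&(Z<63);print("gearbox",cv2.minAreaRect(P[m][:,:2].astype(np.float32)))
im=viewer.get_image("side");save(im,"side3.png",(260,200,410,290))
p=cv2.imread("pics/side3.png");cv2.imwrite("pics/side3.png",cv2.resize(p,None,fx=2.5,fy=2.5,interpolation=2))
print("side ref: px->w for hub z72", [px2w(im,u,v,72) for u,v in((308,238),(312,242))])
print(ctrl.get_obs()["orientation"])
E
```

```text
hub [ 533.4 -240.3   72. ] [ 534.  -240.2   73. ] knob [ 485.1 -224.2  118. ] [ 485.7 -224.5  118.9]
gearbox ((534.5736694335938, -239.94821166992188), (96.44078826904297, 76.16459655761719), 5.914188385009766)
side ref: px->w for hub z72 [array([ 530.2, -233.5,   72. ]), array([ 537. , -248.9,   72. ])]
[ 3.11385023e+00  4.16289536e-01 -1.86380597e-05]
```

View pics/side3.png

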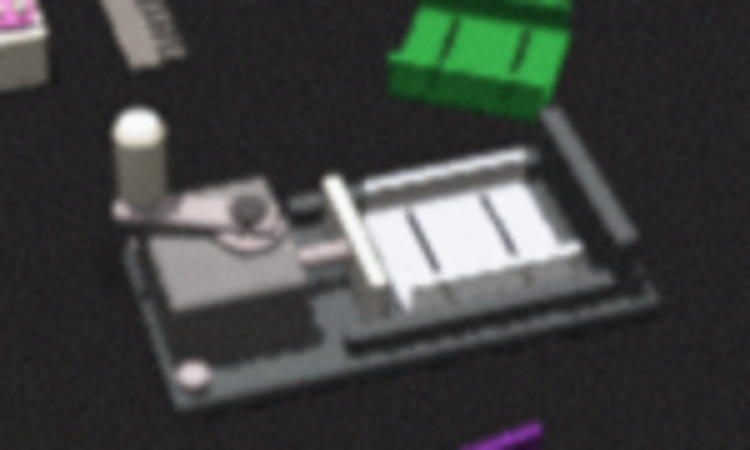

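play_rows --pt "20 23.5 0" --pt "20 23.5 0" --pt "20 23.5 0" --pt "20 23.5 0" --pt "20 23.5 0" --pt "20 23.5 0" --pt "20 23.5 0" --pt "20 23.5 0" --yaw '[0, 0, 0, 0, 0, 0, 0, 0]' --gripper 0

```text
t: 1.47
ee_pos: [325.0, -413.8, 222.9]
orientation: [3.114, 0.416, 0.0]
ft_force: [0.2, 0.1, -0.6]
width: 87.9
grasp_force: 0.0
```

play_rows --pt "20 23.5 0" --pt "20 23.5 0" --pt "20 23.5 0" --pt "20 23.5 0" --pt "20 23.5 0" --pt "20 23.5 0" --pt "20 23.5 0" --pt "20 23.5 0" --yaw '[0, 0, 0, 0, 0, 0, 0, 0]'

```text
t: 2.13
ee_pos: [485.1, -225.7, 222.9]
orientation: [3.114, 0.416, 0.001]
ft_force: [0.6, -0.7, 0.6]
width: 88.0
grasp_force: 0.0
```

play_rows --pt "0 0 -15" --pt "0 0 -20" --pt "0 0 -20" --pt "0 0 0" --pt "0 0 0" --yaw '[0, 0, 0, 0, 0]'

```text
t: 2.55
ee_pos: [483.6, -226.7, 167.2]
orientation: [-3.113, -0.416, 0.003]
ft_force: [0.7, 0.1, 0.7]
width: 88.0
grasp_force: 0.0
```

```bash
python3 - <<'E'
from h import *
im=viewer.get_image("side")
save(im,"side4.png",(220,130,420,290))
p=cv2.imread("pics/side4.png");cv2.imwrite("pics/side4.png",cv2.resize(p,None,fx=1.8,fy=1.8,interpolation=2))
def w2px(im,p):
    T=np.array(im["T"]);c=T[:3,:3].T@(np.array(p,float)-T[:3,3]);return np.round([im["cx"]-im["fx"]*c[0]/c[2],im["cy"]+im["fy"]*c[1]/c[2]],1)
print(ctrl.get_obs()["ee_pos"],w2px(im,ctrl.get_obs()["ee_pos"]),w2px(im,[485,-226,118]))
E
```

```text
[ 484.35894293 -227.19201413  168.11672098] [286.3 205.9] [287.5 223. ]
```

View pics/side4.png

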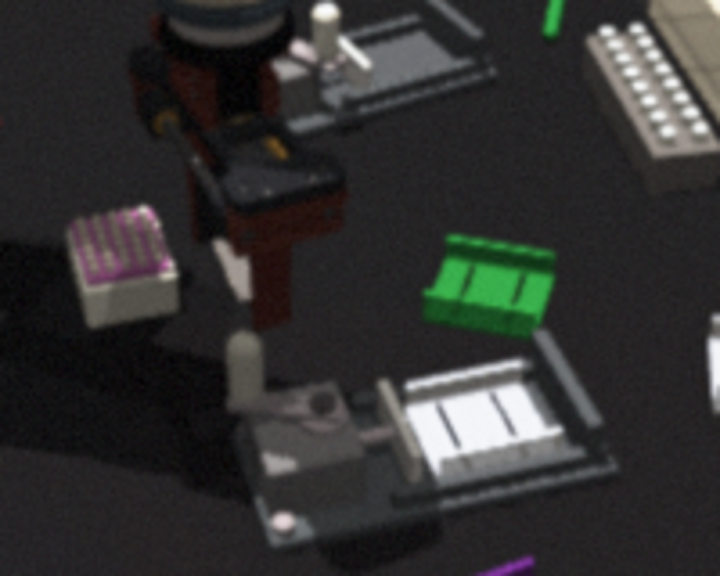

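The knob top is at full-image (288,223), which matches the projection of (485,-226,118). The tray and pusher are unobstructed and the fingers straddle the knob, so I'll descend.

play_rows --pt "0.5 0.5 -22" --pt "0 0 -22" --pt "0 0 -22" --pt "0 0 -20" --pt "0 0 0" --pt "0 0 0" --yaw '[0, 0, 0, 0, 0, 0]'

```text
t: 3.1
ee_pos: [484.9, -226.9, 82.3]
orientation: [-3.114, -0.416, 0.0]
ft_force: [-0.1, -0.4, -0.0]
width: 88.0
grasp_force: 0.0
```

play_rows --pt "0 0 0" --pt "0 0 0" --pt "0 0 0" --pt "0 0 0" --pt "0 0 0" --pt "0 0 0" --pt "0 0 0" --pt "0 0 0" --yaw '[0, 0, 0, 0, 0, 0, 0, 0]' --gripper 1

```text
t: 3.77
ee_pos: [484.7, -226.5, 81.7]
orientation: [-3.114, -0.416, 0.0]
ft_force: [-0.8, -0.5, -0.8]
width: 37.7
grasp_force: 0.0
```

play_rows --pt "0 0 0" --pt "0 0 0" --pt "0 0 0" --pt "0 0 0" --pt "0 0 0" --pt "0 0 0" --yaw '[0, 0, 0, 0, 0, 0]'

```text
t: 4.27
ee_pos: [484.5, -226.4, 81.6]
orientation: [-3.114, -0.416, 0.001]
ft_force: [-0.8, -0.0, 0.2]
width: 22.4
grasp_force: 30.0
```

play_rows --pt "5.6 11.8 0" --pt "8.5 9.9 0" --pt "0 0 0" --pt "0 0 0" --yaw '[0, 0, 0, 0]'

```text
t: 4.6
ee_pos: [499.1, -203.7, 81.6]
orientation: [-3.113, -0.418, 0.001]
ft_force: [-1.7, 3.5, 3.2]
width: 22.4
grasp_force: 30.0
```

play_rows --pt "10.8 7.4 0" --pt "12.3 4.4 0" --pt "0 0 0" --pt "0 0 0" --yaw '[0, 0, 0, 0]'

```text
t: 4.93
ee_pos: [522.7, -192.0, 81.6]
orientation: [-3.113, -0.417, -0.001]
ft_force: [0.0, 7.7, 2.3]
width: 22.4
grasp_force: 30.0
```

play_rows --pt "13 1 0" --pt "12.8 -2.4 0" --pt "0 0 0" --pt "0 0 0" --yaw '[0, 0, 0, 0]'

```text
t: 5.27
ee_pos: [549.3, -194.1, 81.6]
orientation: [-3.114, -0.416, -0.004]
ft_force: [3.7, 5.8, -1.9]
width: 22.5
grasp_force: 30.0
```

play_rows --pt "12.3 -4.6 0" --pt "10.4 -7.5 0" --pt "0 0 0" --pt "0 0 0" --yaw '[0, 0, 0, 0]'

```text
t: 5.6
ee_pos: [570.3, -208.2, 81.6]
orientation: [3.112, 0.416, -0.0]
ft_force: [-1.9, -3.5, 1.7]
width: 22.0
grasp_force: 30.0
```

play_rows --pt "7.4 -10.8 0" --pt "4.4 -12.3 0" --pt "0 0 0" --pt "0 0 0" --yaw '[0, 0, 0, 0]'

```text
t: 5.93
ee_pos: [581.7, -231.6, 81.6]
orientation: [3.113, 0.415, -0.002]
ft_force: [-5.1, -2.1, 2.2]
width: 22.5
grasp_force: 30.0
```

play_rows --pt "1 -13 0" --pt "-2.4 -12.8 0" --pt "0 0 0" --pt "0 0 0" --yaw '[0, 0, 0, 0]'

```text
t: 6.27
ee_pos: [579.8, -257.1, 81.6]
orientation: [-3.114, -0.414, 0.002]
ft_force: [-5.2, 0.1, 4.3]
width: 22.4
grasp_force: 30.0
```

play_rows --pt "-5.6 -11.8 0" --pt "-8.5 -9.9 0" --pt "0 0 0" --pt "0 0 0" --yaw '[0, 0, 0, 0]'

```text
t: 6.6
ee_pos: [565.8, -278.3, 81.6]
orientation: [-3.113, -0.414, 0.002]
ft_force: [-3.9, 2.0, 3.4]
width: 22.9
grasp_force: 30.0
```

play_rows --pt "-10.8 -7.4 0" --pt "-12.3 -4.4 0" --pt "-13 -1 0" --pt "-12.8 2.4 0" --yaw '[0, 0, 0, 0]'

```text
t: 6.93
ee_pos: [517.6, -288.9, 81.6]
orientation: [3.113, 0.415, 0.003]
ft_force: [3.2, 4.3, -3.0]
width: 22.5
grasp_force: 30.0
```

play_rows --pt "-11.8 5.6 0" --pt "-9.9 8.5 0" --pt "-7.4 10.8 0" --pt "-4.4 12.3 0" --yaw '[0, 0, 0, 0]'

```text
t: 7.27
ee_pos: [483.4, -251.5, 81.6]
orientation: [3.113, 0.415, 0.001]
ft_force: [3.1, -2.1, -4.2]
width: 22.4
grasp_force: 30.0
```

play_rows --pt "-1 13 0" --pt "2.4 12.8 0" --pt "0 0 0" --pt "0 0 0" --yaw '[0, 0, 0, 0]'

```text
t: 7.6
ee_pos: [485.6, -223.3, 81.6]
orientation: [-3.112, -0.419, 0.002]
ft_force: [-2.3, 2.8, 0.8]
width: 22.4
grasp_force: 30.0
```

```bash
python3 - <<'E'
from h import *
a=np.radians(6)
for n in("top","side"):
    im=viewer.get_image(n);P=cloud(im)
    d=P[...,:2]-[532.5,-241];s=d@[np.cos(a),np.sin(a)];w=d@[-np.sin(a),np.cos(a)];Z=P[...,2]
    for lo,hi in((34,60),):
        m=(abs(w)<36)&(s>45)&(s<190)&(Z>lo)&(Z<hi)
        h,e=np.histogram(s[m],np.arange(45,190,3));print(n,[(int(x),int(c)) for x,c in zip(e,h) if c>2])
    print([px2w(im,*r["location"],0) for r in models.landmark_of(im,"tray")])
save(im,"side5.png",(260,180,420,300))
p=cv2.imread("pics/side5.png");cv2.imwrite("pics/side5.png",cv2.resize(p,None,fx=2,fy=2,interpolation=2))
E
```

```text
top [(66, 13), (69, 9), (72, 11), (75, 4), (87, 4), (93, 4), (96, 5), (102, 5), (105, 3), (108, 4), (111, 6), (114, 4), (117, 3), (120, 4), (123, 4), (126, 3), (129, 3), (132, 4), (135, 4), (138, 4), (141, 4), (147, 4), (150, 4), (153, 4), (156, 5), (162, 10), (165, 79), (168, 39), (171, 37), (174, 31), (177, 4)]
[array([ 657.2, -226.9,    0. ]), array([686.1, -75.8,   0. ]), array([ 613.3, -399.2,    0. ])]
side [(45, 4), (60, 4), (63, 35), (66, 28), (69, 25), (72, 3), (75, 4), (84, 4), (93, 3), (99, 3), (102, 3), (108, 3), (111, 3), (114, 4), (120, 3), (126, 4), (132, 4), (144, 3), (150, 4), (156, 3), (159, 4), (162, 71), (165, 29), (168, 20), (171, 20), (174, 4)]
[array([696.2, -55.7,   0. ]), array([ 652.9, -216.7,   -0. ]), array([ 605.6, -401.1,    0. ])]
```

View pics/side5.png

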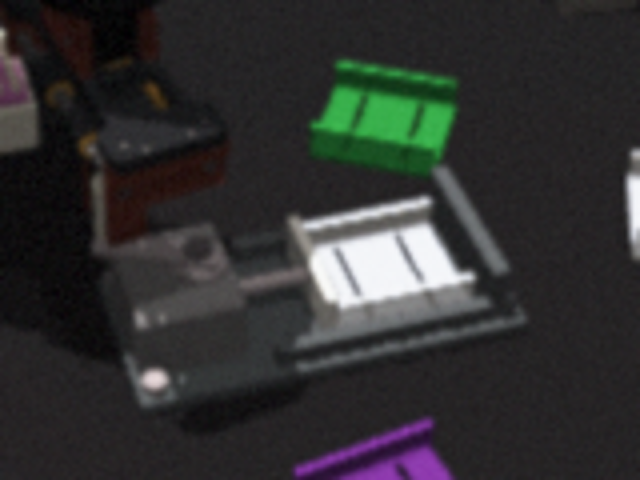

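The pusher is against the tray, with a small gap of about 5 mm left to the wall, so I expect roughly 1.5–2 rad more.

play_rows --pt "5.6 11.8 0" --pt "8.5 9.9 0" --pt "10.8 7.4 0" --pt "0 0 0" --yaw '[0, 0, 0, 0]'

```text
t: 8.13
ee_pos: [513.3, -194.7, 81.6]
orientation: [3.113, 0.418, 0.004]
ft_force: [1.4, 0.4, -0.5]
width: 22.2
grasp_force: 30.0
```

play_rows --pt "12.3 4.4 0" --pt "0 0 0" --pt "0 0 0" --yaw '[0, 0, 0]'

```text
t: 8.38
ee_pos: [524.6, -191.4, 81.7]
orientation: [3.112, 0.417, 0.003]
ft_force: [2.1, -3.5, -5.0]
width: 22.6
grasp_force: 30.0
```

play_rows --pt "6.5 0.9 0" --pt "0 0 0" --pt "0 0 0" --yaw '[0, 0, 0]'

```text
t: 8.63
ee_pos: [530.1, -190.8, 81.7]
orientation: [3.113, 0.416, 0.001]
ft_force: [1.6, -4.6, -5.3]
width: 22.3
grasp_force: 30.0
```

play_rows --pt "6.5 0.1 0" --pt "0 0 0" --pt "0 0 0" --yaw '[0, 0, 0]'

```text
t: 8.88
ee_pos: [536.2, -190.9, 81.7]
orientation: [3.113, 0.416, 0.001]
ft_force: [0.2, -5.8, -5.0]
width: 22.2
grasp_force: 30.0
```

play_rows --pt "6.5 -0.8 0" --pt "0 0 0" --pt "0 0 0" --yaw '[0, 0, 0]'

```text
t: 9.13
ee_pos: [542.5, -191.8, 81.6]
orientation: [3.113, 0.416, 0.0]
ft_force: [0.3, -5.8, -5.2]
width: 22.3
grasp_force: 30.0
```

play_rows --pt "6.3 -1.6 0" --pt "0 0 0" --pt "0 0 0" --yaw '[0, 0, 0]'

```text
t: 9.38
ee_pos: [548.6, -193.4, 81.7]
orientation: [3.113, 0.416, -0.001]
ft_force: [-1.1, -5.6, -4.1]
width: 22.5
grasp_force: 30.0
```

play_rows --pt "6.0 -2.5 0" --pt "0 0 0" --pt "0 0 0" --yaw '[0, 0, 0]'

```text
t: 9.63
ee_pos: [553.5, -195.4, 81.6]
orientation: [-3.114, -0.416, 0.004]
ft_force: [-3.5, -3.1, -1.3]
width: 22.2
grasp_force: 30.0
```

play_rows --pt "5.8 -3.2 0" --pt "0 0 0" --pt "0 0 0" --yaw '[0, 0, 0]'

```text
t: 9.88
ee_pos: [554.0, -195.6, 81.3]
orientation: [-3.107, -0.414, 0.02]
ft_force: [-19.5, 6.5, 16.4]
width: 22.3
grasp_force: 30.0
```

The crank has hit its hard stop: it no longer advances and there is 20 N tangential force after about 7.98 rad. I'll relax the command to the stop, then open and lift.

play_rows --pt "-4.5 2.5 0" --pt "0 0 0" --pt "0 0 0" --yaw '[0, 0, 0]'

```text
t: 10.13
ee_pos: [553.7, -195.4, 81.5]
orientation: [-3.112, -0.416, 0.006]
ft_force: [-6.5, -1.3, 1.4]
width: 22.2
grasp_force: 30.0
```

play_rows --pt "0 0 0" --pt "0 0 0" --pt "0 0 0" --pt "0 0 0" --pt "0 0 0" --pt "0 0 0" --pt "0 0 0" --pt "0 0 0" --yaw '[0, 0, 0, 0, 0, 0, 0, 0]' --gripper 0

```text
t: 10.8
ee_pos: [556.1, -195.6, 81.7]
orientation: [3.114, 0.416, 0.0]
ft_force: [-0.2, -0.4, 0.1]
width: 72.1
grasp_force: 0.0
```

play_rows --pt "0 0 15" --pt "0 0 30" --pt "0 0 35" --pt "0 0 35" --pt "0 0 35" --pt "0 0 0" --yaw '[0, 0, 0, 0, 0, 0]'

```text
t: 11.3
ee_pos: [559.7, -197.0, 239.0]
orientation: [3.108, 0.416, 0.016]
ft_force: [0.9, -0.7, 0.6]
width: 87.6
grasp_force: 0.0
```

play_rows --pt "-30 -10 0" --pt "-30 -10 0" --pt "-30 -10 0" --pt "-30 -10 0" --pt "-30 -10 0" --pt "0 0 0" --yaw '[0, 0, 0, 0, 0, 0]'

```text
t: 11.8
ee_pos: [401.3, -245.7, 230.9]
orientation: [-3.113, -0.413, 0.005]
ft_force: [-0.1, -0.3, 0.1]
width: 87.7
grasp_force: 0.0
```

```bash
python3 - <<'E'
from h import *
a=np.radians(6)
im=viewer.get_image("top");save(im,"top6.png",(330,130,450,260))
print([(px2w(im,*r["location"],97),r["conf"]) for r in models.landmark_of(im,"crank_knob")])
im2=viewer.get_image("side");save(im2,"side6.png",(260,180,410,310))
A=[cv2.imread("pics/"+f) for f in("top6.png","side6.png")]
A=[cv2.resize(x,(380,int(380*x.shape[0]/x.shape[1])),interpolation=2) for x in A]
h=max(x.shape[0] for x in A);A=[cv2.copyMakeBorder(x,0,h-x.shape[0],0,0,0) for x in A]
cv2.imwrite("pics/both6.png",np.hstack(A))
P=cloud(im2);d=P[...,:2]-[532.5,-241];s=d@[np.cos(a),np.sin(a)];w=d@[-np.sin(a),np.cos(a)];Z=P[...,2]
m=(abs(w)<36)&(s>45)&(s<190)&(Z>34)&(Z<60);h,e=np.histogram(s[m],np.arange(45,190,3));print([(int(x),int(c)) for x,c in zip(e,h) if c>6])
E
```

```text
[(array([ 554.4, -200.5,   97. ]), 0.53)]
[(69, 48), (72, 21), (75, 16), (162, 76), (165, 27), (168, 24), (171, 17)]
```

View pics/both6.png

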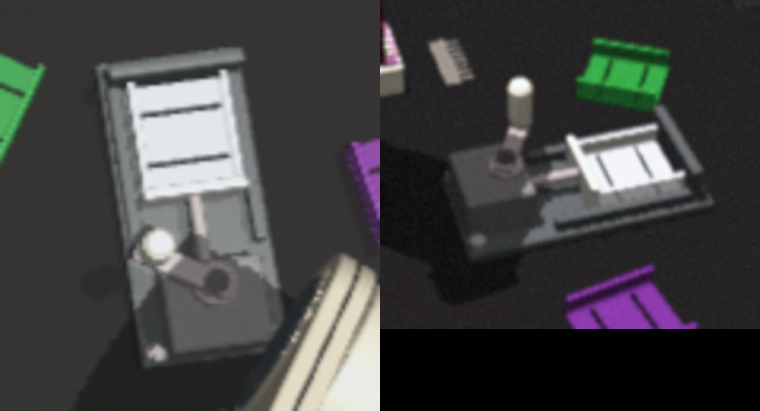

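The top crop shows the tray against the end wall, with the pusher (~(195,188)) behind it. The knob at (158,243) is where the stop was felt and the gripper is clear. The depth profile puts the pusher face at about 79 mm, which is home.

```bash
python3 -c "
from workcell import ticket;print(ticket.close_job())"
```

```text
the job is handed in; nothing more can be done
None
```

I turned the tray caster's crank clockwise about 8.0 rad to its hard stop, which left the tray home against the end wall by camera and depth check. I then released the knob, moved the arm clear and handed the job in at about 12 s. The empty caster was not touched.

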